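# Snap the cap onto the bare perfume vial and keep it pressed home

### The job

One of the five miniature vials in the steel stand has lost its cap: pick up the loose brass cap standing on the onyx tray, set it squarely over that vial's spray top and push straight down until it clicks, then keep pushing past the click until the cap sits fully home on the vial's shoulder ring. Press, do not hammer it (the vial is glass), and leave the other vials, the bottles, the compact, the dish and the cloche where they stand. Finish while still gripping the cap and pressing it down firmly, about the weight of a one-litre bottle: do not let go.

Things in the scene. Friction and masses are not known exactly. Their poses are not given: they have to be found in the camera images.
- cap: the loose cap: a brass cup 25 mm wide and 30 mm tall, about 35 g, closed on top, standing mouth down on the tray. Origin at the centre of the mouth (its lowest plane), z up through the closed top. Bore 20 mm wide, 27 mm deep; a rounded snap rib of 15 mm inner diameter runs round it 2 mm above the mouth. Round, so any grasp yaw will do; grip its sides from above.
- vial_bare: the one vial without a cap: lilac glass, 28 mm wide, loose in a slot of the stand (0.8 mm play), any of the five. Origin at its foot, z up. Glass to 44 mm, a 27 mm wide brass shoulder ring to 47 mm (its flat top is the cap's seat), a bare steel pump collar 11 mm wide to 57 mm, a white spray button 9 mm wide, rounded on top, to 67.5 mm. The capped vial has the cap's origin at 47 mm.
- snap_ring (a point): centre of the bare vial's snap ring, 8 mm above the seat: four sprung black bumps, 18.6 mm across. The cap's rib meets them with its mouth 10 mm above the seat; the push must rise to about 8 to 12 N (more if off-centre), then the rib slips over them and, by 5 mm above the seat, the force has dropped to almost nothing (the click). The cap then slides freely on down until it meets the seat.
- stand: the steel stand, fixed on the tray: a 52 x 236 mm base sheet and, 24 to 28 mm above its underside, a sheet with five round slots in a row along its y axis, 46 mm apart, one at the centre. Origin at the centre of its underside; vials stand 4 mm above it. Vials are close together along y: best let the fingers close across the row, along x.
- tray: the octagonal onyx tray, 380 x 540 mm, fixed. Origin at the centre of its underside, long side along y; its floor is 14 mm above the origin, its brass edge stands 6 mm above the floor.
- vial_a: a capped vial in the stand, rose glass, 28 mm wide, 77 mm tall with its brass cap; leave alone. Origin at its foot.
- vial_b: a capped vial in the stand, blue glass, same size; leave alone. Origin at its foot.
- vial_c: a capped vial in the stand, honey glass, same size; leave alone. Origin at its foot.
- vial_d: a capped vial in the stand, sage glass, same size; leave alone. Origin at its foot.
- compact: a closed round matte pink plastic compact, 70 mm wide, 18 mm high, lying on the tray; leave alone. Origin at the centre of its underside.
- bottle_amber: a tall amber teardrop bottle, 60 mm wide low down, 180 mm tall; leave alone. Origin at its foot.
- bottle_green: a tall green teardrop bottle, same size; leave alone. Origin at its foot.
- dish: an empty white dish, 104 mm wide, 10 mm high, under the cloche; leave alone. Origin at its foot.
- cloche: a clear glass dome with a knob, 92 mm wide, 109 mm tall, standing on the dish; leave alone. Origin at the centre of its lower rim.
There are look-alikes about, which are no part of the job. There is more than one size of the vial_bare; the one meant has the size given above.

How it is judged:
By the outcome, as a careful person would: the job done as asked, in the order asked, and still so for the second after the job is handed in, while the arm keeps its last pose, push and grip.
It also fails if it takes over 43 s, if anything falls off the work surface, if the arm or the gripper's body presses on something with over 40 N, if the wrist force passes 120 N, or if a joint passes its speed limit or range.

### The arm

A 6-joint arm with a two-finger parallel gripper is mounted at the origin on the work surface. World frame = base frame: x ahead of the robot, y to its left, z up, the work surface at z = 0. Lengths are in mm, angles in rad, forces in N, time in s.
With the tool pointing down it reaches from about 350 to 975 mm from the base axis. Payload 4.9 kg.
Tool frame: the origin (TCP) lies midway between the tips of the shut fingers; the grasp point (between the pads) lies 19 mm behind it; z points along the fingers, y is the line along which they close (so a half turn about z gives the same grasp; the last joint's range is limited). The gripper opens to 85 mm and grips with 20 to 120 N. Pads are 22 mm wide; open, the fingers measure 114 mm over their backs; the gripper's body (76 mm by 85 mm) begins 54 mm behind the grasp point. The pads swing forward as they close: fully open they stand 13 mm farther back than shut.
Start: joints at [-1.342, 0.053, 1.613, -0, 1.476, -0.119], TCP at [213.013, -587.56, 231.304] pointing down, gripper open.
Joint ranges: [-3.01, 3.01], [-1.01, 2.22], [0.06, 2.58], [-1.02, 4.17], [0.09, 2.62], [-3.14, 3.14]. Speed limits (rad/s): [2.57, 2.57, 3.14, 3.14, 3.14, 3.14].

### API

Orientations are given as a unit quaternion [w, x, y, z].
In Python, from station import manip gives the robot as it stands.
- The arm moves only by the shell command python3 -m jog 'ROWS' [OPENING] [FORCE]. ROWS is JSON, a list of rows, each a list of 4 numbers: the shift along the tool's x, y, z in units of 50 mm (1.0 is 50 mm), then the turn about the tool's z in units of 5 degrees (1.0 is 5 degrees). A call has 1 to 10 rows; each row shifts and turns the commanded pose from where the row before left it, along the tool's axes as they then stand; what a row does not reach is not made up. A row lasts 1/10 s, in which the tool goes at most 50 mm and 8.59 degrees, less where a joint would pass 70% of its speed; a pose out of reach is approached as far as the arm can. A call is refused whole if a number of a shift passes 1 or a number of a turn 1, either way. A call with a gripper value outside its range is refused whole. OPENING is the closure, from 0 (fully open) to 1 (shut), set as the call begins (- or left out, the last holds). The fingers move at their own pace and stop on an object; FORCE is the grip in N (left out, the last holds). Time passes only in rows, so rows that do not move let the fingers close. It gives the time, the measured TCP pose, the force, the opening and the grip force at its end, in the units of the state.
- manip.state(): the state, without advancing time (a new reading comes with each control period).
- manip.camera(name): name is "scene" or "top" or "wrist"; returns a dict with "image" (480x640x3 uint8, blue, green, red), "intrinsics" (3x3 intrinsics, pixels), "D" ([k1, k2, p1, p2, k3] as OpenCV has them; the pictures are not rectified), "xyz" and "rotation" of the camera in the world. Camera axes: x right, y up, looking along -z (the intrinsics and any distortion apply to the point x, -y, -z); pixel columns grow to the right and rows downward; lengths in mm; the calibration is good to about 2 mm. A picture is of the moment at which its call begins. There is no depth.
- manip.sign_off(): hands the job in; it is judged then, once.
The state is a dict: "t": time; "q": joint angles; "dq": joint speeds; "effort": joint torques, N m; "ee_pos": TCP position; "eef_rot": TCP orientation; "contact_force": force on the tool from outside, world axes, zero at the start; "torque": the same for the moment, N m; "width": finger opening in mm; "grip_force": force on a finger pad.
Only numpy, scipy, OpenCV 4.12 (cv2) and the standard library are available. Lean on these libraries where they do the work, as an engineer would, in place of code of your own. Each camera call takes 0.05 s, during which the arm holds its last target. There are 200 camera calls.

## Working session

There is one attempt and no reset: what is moved stays moved. The work goes in short steps, Python scripts to look and compute and a shell command to move; the robot and the scene stay as the last step left them, time stands still between calls to the robot, and variables do not carry over. Pictures are saved under pics/ and viewed, at most 10 in all, crops included, and the job is handed in when it is done.

```bash
mkdir -p pics; cat > h.py <<'E'
import numpy as np, cv2, json, pickle
from station import manip
def snap(n,f):
    c=manip.camera(n); cv2.imwrite(f'pics/{f}.png',c['image']); pickle.dump(c,open(f'pics/{f}.pkl','wb')); return c
def load(f): return pickle.load(open(f'pics/{f}.pkl','rb'))
def mats(c):
    R=np.array(c['rotation'],float).reshape(3,3); F=np.diag([1,-1,-1.])
    return R@F, np.array(c['xyz'],float), np.array(c['intrinsics'],float).reshape(3,3), np.array(c['D'],float)
def ray(c,p):
    R,t,K,D=mats(c); u=cv2.undistortPoints(np.array([[p]],float),K,D)[0,0]
    d=R@np.array([u[0],u[1],1]); return t,d/np.linalg.norm(d)
def at(c,p,z):
    t,d=ray(c,p); return t+d*(z-t[2])/d[2]
def proj(c,X):
    R,t,K,D=mats(c); Y=(R.T@(np.array(X,float)-t))
    return cv2.projectPoints(Y[None],np.zeros(3),np.zeros(3),K,D)[0][0,0]
def tri(*cp):
    A=0;b=0
    for c,p in cp:
        t,d=ray(c,p);P=np.eye(3)-np.outer(d,d);A=A+P;b=b+P@t
    return np.linalg.solve(A,b)
E
python3 - <<'E'
from h import *
c=snap('top','top1');print(c['xyz'],c['rotation'],c['intrinsics'])
c=snap('scene','sc1');print(c['xyz'],c['rotation'])
print(manip.state())
E
```

```text
[336.18114137   2.82149958 894.47872969] [-0.68536957 -0.07829841  0.07880168  0.71967229] [[560.56800434   0.         317.37221415]
 [  0.         560.56800434 247.3452257 ]
 [  0.           0.           1.        ]]
[ 944.21874145 -291.32011451  677.11792054] [0.84296735 0.30451328 0.15052743 0.41715609]
{'t': 0.1, 'q': array([-1.34199299e+00,  5.33188964e-02,  1.61419904e+00, -6.25020583e-07,
        1.47598402e+00, -1.19001042e-01]), 'dq': array([ 0.00150911,  0.00015371, -0.00243949, -0.00094718,  0.00027838,
       -0.00074447]), 'effort': array([ 7.76760899e-04, -3.94906962e+01, -3.71361065e+01, -6.16777584e-05,
        3.98484059e-03, -1.47659028e-05]), 'ee_pos': array([ 212.88925586, -587.01081154,  230.14325938]), 'eef_rot': array([-9.53197456e-04,  9.84916629e-01,  1.73026940e-01, -5.26958228e-05]), 'contact_force': array([-0.29891077,  0.21637082, -0.36609401]), 'torque': array([ 0.04647539, -0.01975505, -0.01449213]), 'grip_force': 0.0, 'width': 85.75819300665121}
```

View pics/top1.png

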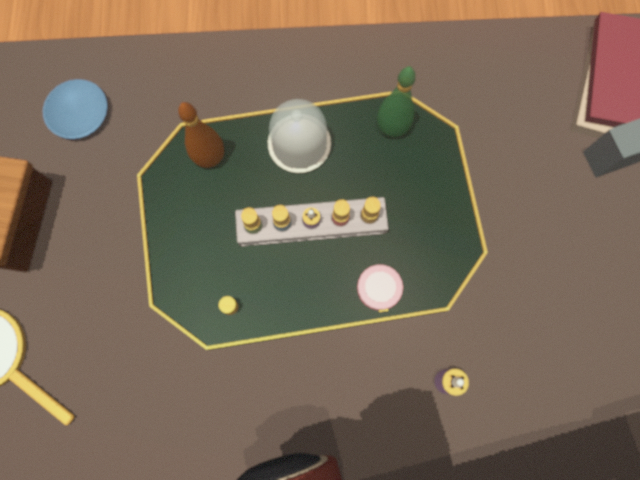

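View pics/sc1.png

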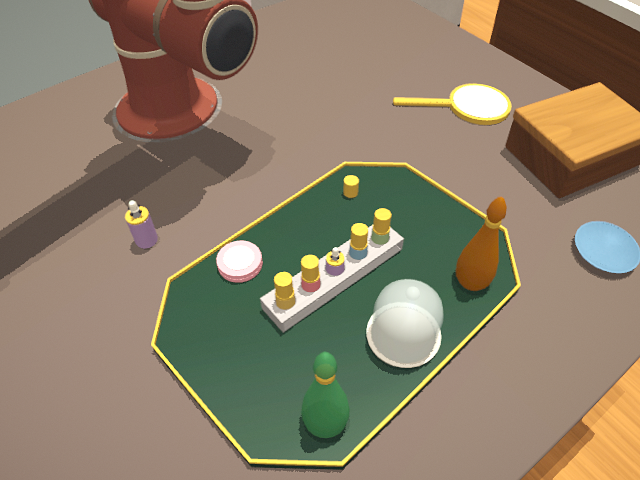

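```bash
python3 - <<'E'
s=open('h.py').read()
s=s.replace("R=np.array(c['rotation'],float).reshape(3,3);","R=Rot(c['rotation']);").replace("def snap","from scipy.spatial.transform import Rotation as Ro\ndef Rot(q): return Ro.from_quat(np.roll(np.array(q,float),-1)).as_matrix()\ndef snap",1)
open('h.py','w').write(s)
E
python3 - <<'E'
from h import *
a=load('top1');b=load('sc1')
for n,p,q in [('cap',(228,304),(351,181)),('vial',(312,213),(336,250)),('L',(249,213),(382,213)),('R',(372,203),(284,277)),('compact',(381,287),(240,259))]:
    X=tri((a,p),(b,q));print(n,X.round(1),[(proj(c,X)-w).round(1) for c,w in((a,p),(b,q))])
st=manip.state();R=Rot(st['eef_rot']);print(R.round(3))
E
```

```text
cap [447.7 138.7  41.3] [array([-0.4, -0.2]), array([-0.4,  0.1])]
vial [574.7   4.9  81. ] [array([-1.1, -0.6]), array([-1.3,  0.3])]
L [572.8  95.5  98.4] [array([0.5, 0.3]), array([ 0.6, -0.2])]
R [580.  -85.9  98.1] [array([-0.3, -0.1]), array([-0.4,  0.1])]
compact [465.1 -96.8  26.7] [array([-1.3, -0.5]), array([-1.4,  0.2])]
[[ 0.94   0.341 -0.   ]
 [ 0.341 -0.94   0.002]
 [ 0.    -0.002 -1.   ]]
```

```bash
python3 -m jog '[[0.55,-0.71,0,0],[0.55,-0.71,0,0],[0.55,-0.71,0,0],[0.55,-0.71,0,0],[0.55,-0.71,0,0],[0.55,-0.71,0,0],[0.55,-0.71,0,0],[0.55,-0.71,0,0],[0.55,-0.71,0,0],[0.55,-0.71,0,0]]' 0
python3 -m jog '[[0.55,-0.71,0,0],[0.55,-0.71,0,0],[0.55,-0.71,0,0],[0.55,-0.71,0,0],[0.55,-0.71,0,0],[0.55,-0.71,0,0],[0.55,-0.71,0,0],[0,0,0,-1],[0,0,0,-1],[0,0,0,-1]]'
python3 -m jog '[[0,0,0,-1],[0,0,0,-1],[0,0,0,-1],[0,0,0,-1],[0,0,0,-1],[0,0,0,-1],[0,0,0,-1],[0,0,0,-1],[0,0,0,-1],[0,0,0,-1]]'
python3 -m jog '[[0,0,0,-1],[0,0,0,-0.5],[0,0,0,0]]'
python3 - <<'E'
from h import *
c=snap('wrist','w1');s=manip.state();print(s['q'],s['ee_pos'],s['t'],Rot(s['eef_rot']).round(3))
for X in [(447.7,138.7,44)]:print(proj(c,X))
E
```

```text
t: 1.1
ee_pos: [350.5, -158.3, 230.9]
eef_rot: [0.0, 0.985, 0.173, 0.0]
contact_force: [0.6, -0.4, -0.3]
width: 85.8
grip_force: 0.0
t: 2.1
ee_pos: [446.4, 139.7, 230.6]
eef_rot: [-0.0, 0.953, 0.302, -0.001]
contact_force: [-0.6, 0.0, 0.8]
width: 85.3
grip_force: 0.0
t: 3.1
ee_pos: [446.5, 139.1, 230.7]
eef_rot: [-0.0, 0.736, 0.676, -0.0]
contact_force: [0.3, 0.4, -0.2]
width: 85.8
grip_force: 0.0
t: 3.4
ee_pos: [446.5, 139.1, 230.8]
eef_rot: [-0.0, 0.692, 0.722, -0.0]
contact_force: [0.7, -0.2, -0.0]
width: 85.4
grip_force: 0.0
[ 1.42669708e-01 -3.38348473e-01  1.96541566e+00  1.20409810e-05
  1.51523580e+00  1.01222890e-01] [446.57622758 139.11374331 230.87493883] 3.45 [[-0.041  0.999 -0.001]
 [ 0.999  0.041 -0.   ]
 [-0.    -0.001 -1.   ]]
[323.08742219 215.59237615]
```

View pics/w1.png

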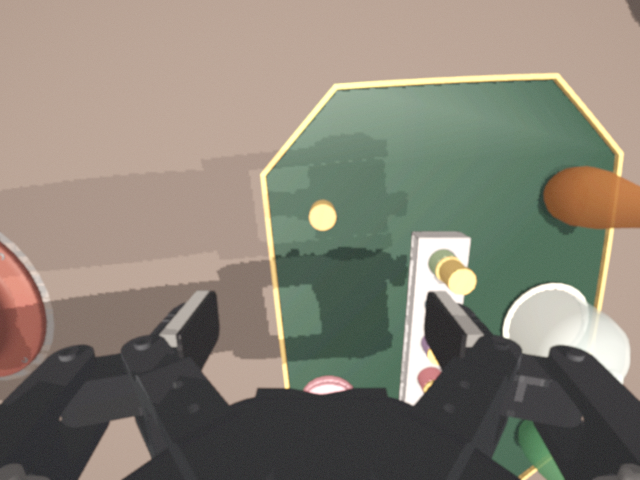

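```bash
python3 -m jog '[[0,0.02,0.7,0],[0,0,0.9,0],[0,0,0.9,0],[0,0,0.7,0],[0,0,0.5,0],[0,0,0.3,0],[0,0,0,0]]' 0.4 40
python3 - <<'E'
from h import *
c=snap('wrist','w2')
for z in (14,44): print(proj(c,(447.7,138.7,z)))
E
```

```text
t: 4.15
ee_pos: [445.2, 138.8, 28.4]
eef_rot: [-0.002, 0.692, 0.722, -0.002]
contact_force: [-0.6, -0.5, -0.6]
width: 51.5
grip_force: 0.0
[327.41885924 284.24596657]
[328.23709195 312.96571134]
```

View pics/w2.png

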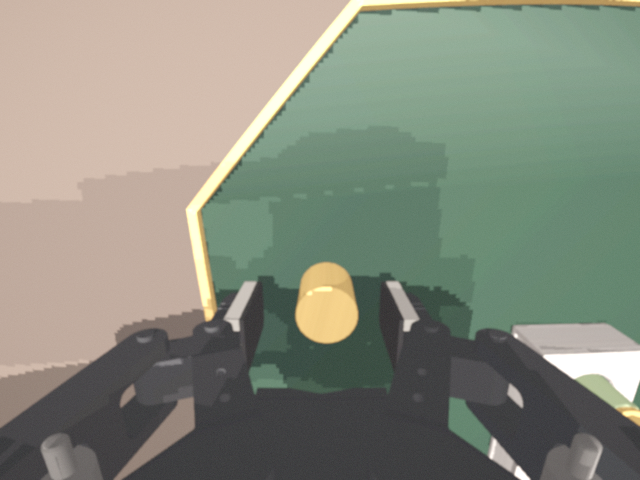

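```bash
python3 -m jog '[[0,0.04,0.13,0],[0,0,0.1,0],[0,0,0,0],[0,0,0,0]]'
python3 -m jog '[[0,0,0,0],[0,0,0,0],[0,0,0,0],[0,0,0,0],[0,0,0,0],[0,0,0,0],[0,0,0,0]]' 1 60
```

```text
t: 4.6
ee_pos: [450.1, 139.3, 20.2]
eef_rot: [0.0, 0.692, 0.722, 0.0]
contact_force: [-0.3, -0.1, 0.5]
width: 50.8
grip_force: 0.0
t: 5.3
ee_pos: [450.4, 139.4, 20.4]
eef_rot: [0.0, 0.692, 0.722, 0.0]
contact_force: [-0.5, 0.2, 5.5]
width: 23.1
grip_force: 59.2
```

```bash
python3 -m jog '[[0,0,-0.2,0],[0,0,-0.5,0],[0,0,-0.7,0],[0,0,-0.7,0],[0,0,-0.4,0],[0,0,-0.1,0],[0,0,0,0],[0,0,0,0]]'
python3 - <<'E'
from h import *
snap('wrist','w3');snap('scene','sc2')
a=load('w3')['image'][150:480,160:480]; b=cv2.resize(load('sc2')['image'][60:340,200:460],None,fx=1.6,fy=1.6)
a=cv2.resize(a,(380,392));b=b[:392]
h=min(len(a),len(b));cv2.imwrite('pics/j.png',np.hstack([a[:h],b[:h]]))
print(manip.state()['ee_pos'])
E
```

```text
t: 6.1
ee_pos: [448.7, 139.1, 148.0]
eef_rot: [-0.001, 0.692, 0.722, -0.001]
contact_force: [-0.1, 0.8, -1.1]
width: 23.4
grip_force: 58.9
[448.56037812 139.07192956 147.69247334]
```

View pics/j.png

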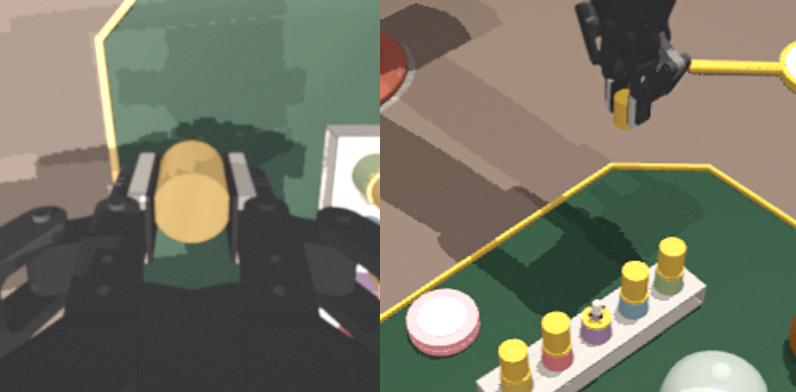

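```bash
python3 -m jog '[[-0.2,0.2,0,0],[-0.4,0.34,0,0],[-0.5,0.44,0,0],[-0.5,0.44,0,0],[-0.5,0.44,0,0],[-0.4,0.34,0,0],[-0.2,0.2,0,0],[-0.08,0.03,0,0],[0,0,0,0],[0,0,0,0]]'
python3 - <<'E'
from h import *
c=load('w3');print('cap-tcp at grip',at(c,(321.7,324.3),171.3)-np.array([448.56,139.07,0]))
c=snap('wrist','w4');s=manip.state();print(s['ee_pos'],s['width'])
for n,X in dict(seat=(575.5,4.9,65),top=(575.5,4.9,85.5)).items():print(n,proj(c,X))
cv2.imwrite('pics/w4c.png',cv2.resize(c['image'][150:400,180:480],None,fx=2.4,fy=2.4,interpolation=cv2.INTER_CUBIC))
E
```

```text
t: 7.2
ee_pos: [576.4, 6.2, 149.4]
eef_rot: [-0.0, 0.692, 0.722, -0.0]
contact_force: [-0.5, -0.3, -0.5]
width: 23.3
grip_force: 58.9
cap-tcp at grip [-4.95293227e-02 -1.04894155e+00  1.71300000e+02]
[576.43455139   6.35951803 149.59440116] 23.342208313872973
seat [320.60933419 246.08845194]
top [320.52711546 255.26182027]
```

View pics/w4c.png

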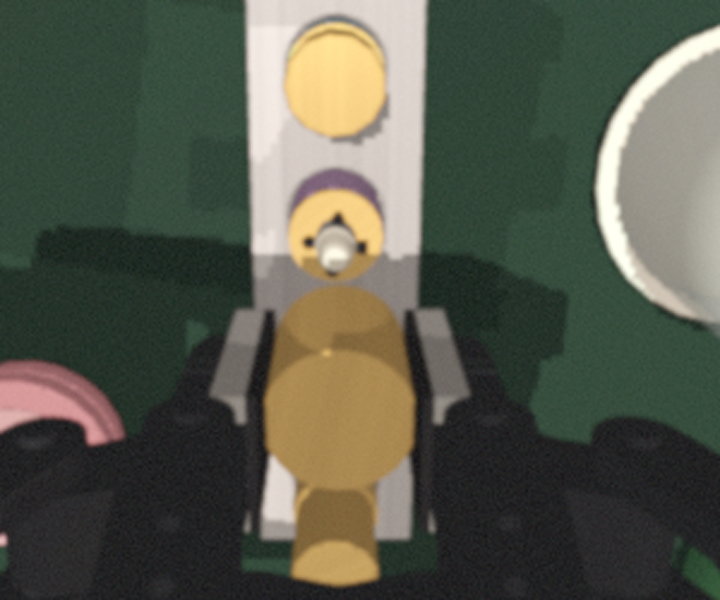

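```bash
python3 - <<'E'
from h import *
c=load('w4');s=lambda x,y:(x/2.4+180,y/2.4+150)
zt=149.6-20.4+44
R=at(c,s(336,235),65); C=at(c,s(340,419),zt);B=at(c,s(336,247),83)
print('ring',R,'button',B,'cap',C,'shift',(R-C)[:2])
Rt=np.array([[-.041,.999],[.999,.041]]);print('tool units',Rt@(R-C)[:2]/50)
I=lambda p:((p[0]-180)*2.4,(p[1]-150)*2.4)
for nm,dz in (('top',0),('mouth',-30)):
  for a in (0,90,180,270):
    print(nm,a,np.round(I(proj(c,C+np.array([-12.5*np.sin(np.radians(a)),12.5*np.cos(np.radians(a)),dz])))))
for a in (0,90,180,270):print('ring',np.round(I(proj(c,R+13.5*np.array([-np.sin(np.radians(a)),np.cos(np.radians(a)),0])))))
E
```

```text
ring [575.14010582   3.58203     65.        ] button [575.12819399   5.63753777  83.        ] cap [576.15996569   5.24624881 173.2       ] shift [-1.01985987 -1.66421881]
tool units [-0.03241481 -0.02174146]
top 0 [344. 347.]
top 90 [261. 416.]
top 180 [337. 487.]
top 270 [418. 422.]
mouth 0 [343. 281.]
mouth 90 [275. 339.]
mouth 180 [337. 400.]
mouth 270 [404. 345.]
ring [338. 189.]
ring [289. 233.]
ring [334. 280.]
ring [383. 237.]
```

```bash
python3 -m jog '[[-0.02,-0.02,0.2,0],[0,0,0.3,0],[0,0,0.3,0],[0,0,0.2,0],[0,0,0,0],[0,0,0,0],[0,0,0,0]]'
python3 - <<'E'
from h import *
c=snap('wrist','w5');s=manip.state();print(s['ee_pos'],s['contact_force'])
d=snap('scene','sc3');
cv2.imwrite('pics/w5c.png',np.hstack([cv2.resize(c['image'][190:390,230:430],None,fx=2,fy=2,interpolation=3),cv2.resize(d['image'][190:290,285:385],None,fx=4,fy=4,interpolation=3)]))
E
```

```text
t: 7.95
ee_pos: [576.7, 4.4, 100.5]
eef_rot: [0.0, 0.692, 0.722, 0.0]
contact_force: [0.7, -0.2, -0.5]
width: 24.0
grip_force: 58.9
[576.83684546   4.41226264 100.69386843] [-0.28306328 -0.49354786 -0.34184413]
```

View pics/w5c.png

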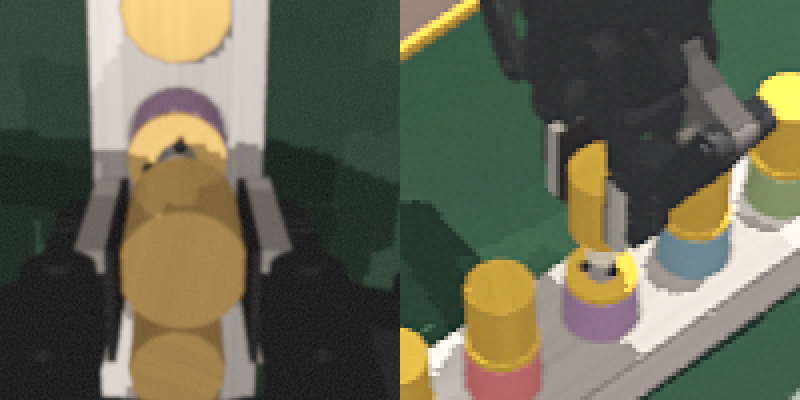

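```bash
python3 - <<'E'
from h import *
c=load('w5');d=load('sc3');tcp=np.array([576.75,4.41,100.6])
I=lambda p:np.round(((p[0]-230)*2,(p[1]-190)*2),1); J=lambda p:np.round((400+(p[0]-285)*4,(p[1]-190)*4),1)
s=lambda x,y:(x/2+230,y/2+190)
C=at(c,s(183,269.5),100.6-20.4+44);print('cap',C)
for y in (155,158,161):print('ring',y,at(c,s(178,y),65))
def circ(X,r,f,cam):
  P=np.array([f(proj(cam,X+r*np.array([np.cos(a),np.sin(a),0]))) for a in np.linspace(0,6.283,73)]);return P.min(0),P.max(0)
print('captop',circ(C,12.5,I,c),'mouth',circ(C-[0,0,30],12.5,I,c))
R=np.array([575.3,4.3,65.]);print('ring',circ(R,13.5,I,c))
print('scene cap',circ(C,12.5,J,d),circ(C-[0,0,30],12.5,J,d),'ring',circ(R,13.5,J,d))
E
```

```text
cap [576.36148341   3.38385696 124.2       ]
ring 155 [575.04370168   5.19434295  65.        ]
ring 158 [575.07932446   4.3283508   65.        ]
ring 161 [575.11503561   3.46014144  65.        ]
captop (array([117.5, 209.4]), array([248.5, 326.2])) mouth (array([128.9, 154.6]), array([236.5, 253.7]))
ring (array([129.3, 110.6]), array([228.3, 203.8]))
scene cap (array([563.2, 139.7]), array([636.5, 195.5])) (array([563.3, 195.3]), array([634.3, 250.5])) ring (array([560.9, 241.1]), array([635.3, 300. ]))
```

```bash
python3 -m jog '[[0.013,-0.03,0,0],[0,0,0,0],[0,0,0.06,0],[0,0,0.08,0],[0,0,0.08,0],[0,0,0.06,0],[0,0,0,0],[0,0,0,0]]'
python3 -m jog '[[0,0,0,0]]'
```

```text
t: 8.85
ee_pos: [574.5, 5.1, 85.6]
eef_rot: [-0.0, 0.692, 0.722, -0.0]
contact_force: [-0.1, -1.0, -0.6]
width: 23.6
grip_force: 58.9
t: 8.95
ee_pos: [574.8, 5.1, 85.9]
eef_rot: [0.0, 0.692, 0.722, 0.0]
contact_force: [-0.2, 0.0, -0.3]
width: 23.5
grip_force: 58.9
```

```bash
python3 -m jog '[[0,0.01,0,0],[0,0,0.03,0],[0,0,0.03,0],[0,0,0.02,0],[0,0,0,0]]' 1 80
python3 -m jog '[[0,0,0.02,0],[0,0,0.02,0],[0,0,0,0]]'
```

```text
t: 9.45
ee_pos: [575.0, 5.1, 81.6]
eef_rot: [-0.0, 0.692, 0.722, -0.0]
contact_force: [-0.8, -0.4, 0.5]
width: 22.8
grip_force: 78.8
t: 9.75
ee_pos: [575.6, 5.0, 80.6]
eef_rot: [0.0, 0.692, 0.722, 0.0]
contact_force: [0.1, 0.2, 4.9]
width: 23.1
grip_force: 79.5
```

```bash
for i in 1; do python3 -m jog '[[0,0,0.02,0],[0,0,0,0]]'; done
python3 -m jog '[[0,0,0.02,0],[0,0,0,0]]'
python3 -m jog '[[0,0,0.02,0],[0,0,0,0]]'
```

```text
t: 9.95
ee_pos: [575.9, 5.0, 80.0]
eef_rot: [0.001, 0.692, 0.722, 0.0]
contact_force: [-1.9, -0.2, 5.3]
width: 23.1
grip_force: 79.7
t: 10.15
ee_pos: [576.1, 5.0, 79.4]
eef_rot: [0.001, 0.692, 0.722, 0.001]
contact_force: [-0.4, 0.0, 5.7]
width: 22.9
grip_force: 79.9
t: 10.35
ee_pos: [576.0, 5.0, 78.2]
eef_rot: [0.001, 0.692, 0.722, 0.001]
contact_force: [-1.9, 0.5, 5.1]
width: 22.8
grip_force: 79.7
```

```bash
python3 -m jog '[[0,0,0.02,0],[0,0,0,0]]'
python3 -m jog '[[0,0,0.02,0],[0,0,0,0]]'
python3 - <<'E'
from h import *
c=snap('wrist','w6');d=snap('scene','sc4');print(manip.state()['contact_force'])
cv2.imwrite('pics/w6c.png',np.hstack([cv2.resize(c['image'][190:390,230:430],None,fx=2,fy=2,interpolation=3),cv2.resize(d['image'][190:290,285:385],None,fx=4,fy=4,interpolation=3)]))
E
```

```text
t: 10.55
ee_pos: [574.6, 5.2, 75.0]
eef_rot: [-0.0, 0.692, 0.722, -0.0]
contact_force: [-0.9, -0.6, -1.4]
width: 23.2
grip_force: 78.8
t: 10.75
ee_pos: [574.5, 5.2, 73.9]
eef_rot: [-0.001, 0.692, 0.722, -0.0]
contact_force: [0.2, 0.6, -1.3]
width: 22.6
grip_force: 78.8
[ 0.61447836 -0.2950437  -1.29467171]
```

View pics/w6c.png

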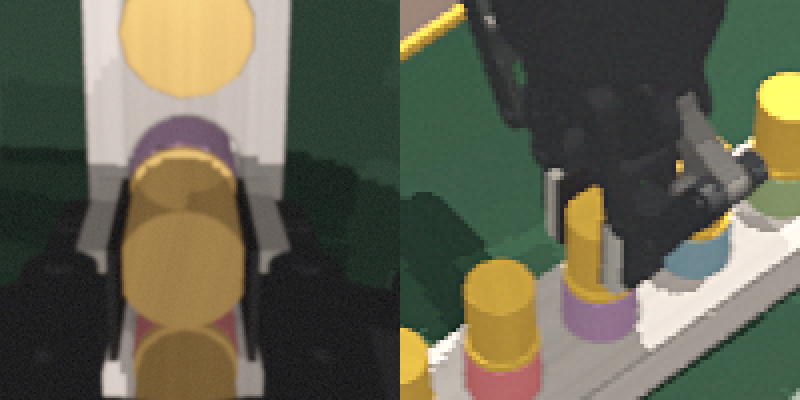

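```bash
python3 -m jog '[[0,0,0.02,0],[0,0,0.02,0],[0,0,0,0]]'
python3 -m jog '[[0,0,0.02,0],[0,0,0,0]]'
python3 -m jog '[[0,0,0.02,0],[0,0,0,0],[0,0,0,0]]'
```

```text
t: 11.15
ee_pos: [575.1, 5.1, 72.7]
eef_rot: [-0.0, 0.692, 0.722, -0.0]
contact_force: [0.5, -1.1, -0.9]
width: 23.1
grip_force: 78.9
t: 11.35
ee_pos: [575.1, 5.1, 71.7]
eef_rot: [-0.0, 0.692, 0.722, -0.0]
contact_force: [1.9, -0.8, -0.7]
width: 22.6
grip_force: 78.9
t: 11.65
ee_pos: [575.4, 5.1, 71.5]
eef_rot: [0.0, 0.692, 0.722, 0.0]
contact_force: [-1.9, 0.1, 5.3]
width: 22.9
grip_force: 79.6
```

Seat contact where expected (71.5). Now raise the force to about 10 N.

```bash
python3 -m jog '[[0,0,0.02,0],[0,0,0,0],[0,0,0,0]]'
python3 -m jog '[[0,0,0.02,0],[0,0,0,0],[0,0,0,0]]'
```

```text
t: 11.95
ee_pos: [575.7, 5.0, 71.5]
eef_rot: [0.0, 0.692, 0.722, 0.0]
contact_force: [-3.9, 0.1, 9.4]
width: 22.9
grip_force: 80.2
t: 12.25
ee_pos: [576.1, 5.0, 71.6]
eef_rot: [0.001, 0.692, 0.722, 0.0]
contact_force: [-6.2, 0.7, 13.6]
width: 23.1
grip_force: 80.7
```

```bash
python3 -m jog '[[0,-0.02,-0.01,0],[0,0,0,0],[0,0,0,0],[0,0,0,0]]'
python3 - <<'E'
from h import *
print(manip.state()['contact_force'])
c=snap('wrist','w7');d=snap('scene','sc5');print(manip.state()['contact_force'])
cv2.imwrite('pics/w7c.png',np.hstack([cv2.resize(c['image'][190:390,230:430],None,fx=2,fy=2,interpolation=3),cv2.resize(d['image'][190:290,285:385],None,fx=4,fy=4,interpolation=3)]))
E
```

```text
t: 12.65
ee_pos: [575.4, 5.0, 71.5]
eef_rot: [0.001, 0.692, 0.722, 0.001]
contact_force: [-2.8, 0.6, 9.7]
width: 22.9
grip_force: 80.1
[-2.79094153  0.63965616  9.65035008]
[-2.22946248  0.89939884 10.20335029]
```

View pics/w7c.png

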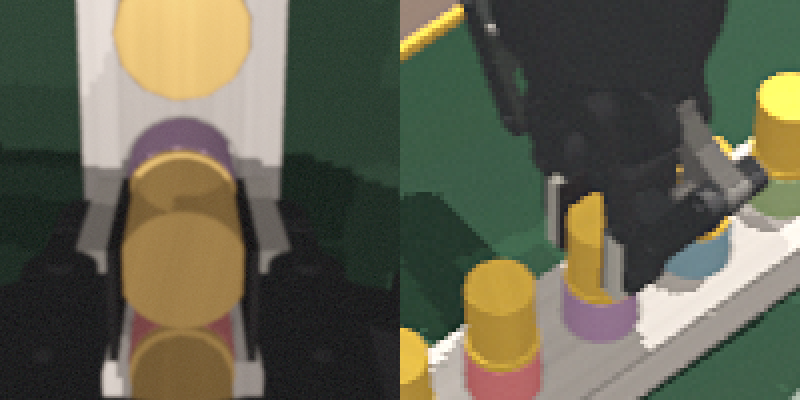

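```bash
python3 -c "
from station import manip
print(manip.sign_off())"
```

```text
the job is handed in; nothing more can be done
None
```

I pressed the loose brass cap onto the bare lilac vial in the stand's centre slot, through the click and down to the shoulder ring, and handed the job in at about 12.7 s still gripping it and pressing down with about 10 N.

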